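Sort the set-up blocks along the tray's channel and wedge the row tight

ROBOT

A 7-joint arm with a two-finger parallel gripper is mounted at the origin on a cart in front of the work surface, level with it; the furniture and walls round the work are solid. World frame = base frame: x ahead of the robot, y to its left, z up, the work surface at z = 0. Lengths are in m, angles in rad, forces in N, time in s.
With the tool pointing down it reaches from about 0.4 to 0.85 m from the base axis. Payload 6.9 kg.
Tool frame: the origin (TCP) lies midway between the tips of the shut fingers; the grasp point (between the pads) lies 19 mm behind it; z points along the fingers, y is the line along which they close (so a half turn about z gives the same grasp; the last joint's range is limited). The gripper opens to 85 mm and grips with 20 to 120 N. Pads are 22 mm wide; open, the fingers measure 114 mm over their backs; the gripper's body (76 mm by 85 mm) begins 54 mm behind the grasp point. The pads swing forward as they close: fully open they stand 13 mm farther back than shut.
Start: joints at [1.391, 0.507, -0.238, 1.5, 0.126, 1.149, -0.155], TCP at [0.176, -0.6, 0.231] pointing down, gripper open.
Joint ranges: [-3.08, 3.08], [-0.24, 2.05], [-1.43, 1.35], [0, 2.5], [-1.52, 4.66], [0.17, 1.96], [-2.89, 2.89]. Speed limits (rad/s): [2.39, 2.39, 3.14, 3.14, 3.14, 3.14, 3.14].

INTERFACE

Orientations are given as a unit quaternion [x, y, z, w].
In Python, from cell import r, viewer, job gives the robot as it stands.
- The arm moves only by the shell command python3 -m jog 'ROWS' [FORCE]. ROWS is text: rows parted by semicolons, each of 5 numbers parted by spaces: the gripper command: -1 is shut, 1 is fully open, values between are in proportion, then the shift along the tool's x, y, z in cm, then the turn about the tool's z in degrees. In form: gripper x y z turn; .... A call has exactly 8 rows; each row shifts and turns the commanded pose from where the row before left it, along the tool's axes as they then stand; what a row does not reach is not made up. A row lasts 1/10 s, in which the tool goes at most 50 mm and 8.59 degrees, less where a joint would pass 70% of its speed; a pose out of reach is approached as far as the arm can. A call with a gripper value outside its range is refused whole. The fingers move at their own pace and stop on an object; FORCE is the grip in N (left out, the last holds). Time passes only in rows, so rows that do not move let the fingers close, or fill a call up. It gives the time, the measured TCP pose, the force, the opening and the grip force at its end, in the units of the state.
- r.read_state(): the state, without advancing time (a new reading comes with each control period).
- viewer.read_camera(name): name is "side" or "top"; returns the picture (400x640x3 uint8, blue, green, red); there is no depth.
- viewer.camera_model(name): a dict with "vertical_fov" (degrees; the focal length in pixels is half the picture's height over the tangent of half this angle, whatever the lens; pixels are square), "cx", "cy" (the principal point, pixels), "extrinsics" (4x4, takes a point from camera to world coordinates). Camera axes: x right, y up, looking along -z (the intrinsics and any distortion apply to the point x, -y, -z); pixel columns grow to the right and rows downward; lengths in m; the calibration is good to about 2 mm. A picture is of the moment at which its call begins. camera_model takes no time and is no camera call.
- job.job_done(): hands the job in; it is judged then, once.
The state is a dict: "t": time; "qpos": joint angles; "joint_velocities": joint speeds; "joint_efforts": joint torques, N m; "tool_pos": TCP position; "eef_rot": TCP orientation; "force": force on the tool from outside, world axes, zero at the start; "moment": the same for the moment, N m; "width": finger opening in m; "grasp_force": force on a finger pad.
Only numpy, scipy, OpenCV 4.12 (cv2) and the standard library are available. Lean on these libraries where they do the work, as an engineer would, in place of code of your own. Each camera call takes 0.05 s, during which the arm holds its last target. There are 200 camera calls.

TASK

In the wooden sorting tray, slide the three square blocks one at a time out of their bays into the channel and along it to the stop at its left end: the tallest first, then the middle one, the lowest last, each close up against the one before, while the blocks whose turn has not come stay in their bays. Then push or tap the wooden wedge forward in its guide until it stops and holds the row tight. Do not lift the blocks out of the tray, and leave the other things on and round the tray where they are.

Things in the scene. Friction and masses are not known exactly. Their poses are not given: they have to be found in the camera images.
- tray: fixed plywood tray with low wooden walls, turned by up to 10 degrees. Origin on the worktop, at the channel's near edge, on the wedge guide's centre line; x away from the robot, y left, z up. Floor plate 8 mm thick, x -107 to 63, y -210 to 167 mm; walls 10 mm high above it (tops at z = 18 mm): blocks stand at least 14 mm proud of them. Channel along y, x 0 to 53, its right end (y = -210) open
- row_end (a point): on the tray floor, mid-width of the channel, at the inner face of the end stop at its left end (tray y = 157 mm). In the finished row the block centres lie 25, 75 and 125 mm to the right of this face (tray y = 132, 82, 32) at about x = 25 to 28 mm
- guide_mouth (a point): on the tray floor, where the wedge guide opens into the channel (tray x = 0, y = 0). The guide is a straight slot along x, 23.5 mm wide, x -54 to 0, between walls 10 mm thick; it lies just right of the finished row. Left of it a rail 10 mm thick bounds the channel's near side
- middle_bay (a point): on the tray floor, centre of the middle bay. Three bays 53 mm wide, x -54 to 0, centred on tray y = -48, -111 and -174 mm, right of the guide; each open to the channel and, towards the robot, to the bare floor plate. Walls between them are 10 mm thick, round ended
- block_tall: tallest of three square dark wooden blocks: 50 x 50 mm in plan (corners rounded to 5 mm), 44 mm high, under 0.12 kg; all three are alike but for their height. Origin under its centre, z up; its faces start parallel to the tray's x and y. Starts in any one of the three bays
- block_mid: middle one of three square dark wooden blocks: 50 x 50 mm in plan (corners rounded to 5 mm), 34 mm high, under 0.12 kg; all three are alike but for their height. Origin under its centre, z up; its faces start parallel to the tray's x and y. Starts in any one of the three bays
- block_low: lowest of three square dark wooden blocks: 50 x 50 mm in plan (corners rounded to 5 mm), 24 mm high, under 0.12 kg; all three are alike but for their height. Origin under its centre, z up; its faces start parallel to the tray's x and y. Starts in any one of the three bays
- wedge: light wooden wedge, 100 x 22 x 22 mm, lying in the guide, narrow nose to the channel. Origin at the nose end, under the rear part's middle line; x forward (as the tray's x), y left. Over the front 48 mm the left face slopes in to leave 10 mm at the nose (y -11 to -1). Starts with the nose 6 to 16 mm short of the channel; takes up to 8 mm of slack at the right of the lowest block
- wedge_butt (a point): centre of the wedge's butt face, the end nearest the robot, where it is pushed along the tray's x. The wedge goes tight with its nose some 36 to 44 mm into the channel (this butt then 56 to 64 mm on the robot's side of guide_mouth, just proud of the guide walls' ends; it stands 12 mm higher than they do), and stays by friction; about 10 N of push is enough
- black_tape: roll of black tape, 64 mm across, 19 mm high, lying on the tray's floor left of the wedge guide, about 64 mm to the left of the guide's centre line; a bystander, stays. Origin under its centre
- brass_knob: brass door knob, 56 mm across, 46 mm high, standing on the tray's left near corner; a bystander, stays. Origin under its centre
- c_clamp: C-clamp, 89 x 140 x 18 mm, lying on the worktop to the right of the tray; a bystander, stays. Origin under its centre
- screw_box: carton, 101 x 68 x 45 mm, on the worktop to the right, beyond the clamp; a bystander, stays. Origin under its centre
- sanding_block: cork sanding block, 66 x 112 x 28 mm, on the worktop to the left; a bystander, stays. Origin under its centre

How it is judged:
By the outcome, as a careful person would: the job done as asked, in the order asked, and still so for the second after the job is handed in, with the robot touching nothing.
It also fails if it takes over 67 s, if anything falls off the work surface, if the arm or the gripper's body presses on something with over 40 N, if the wrist force passes 120 N, or if a joint passes its speed limit or range.

## Working session

There is one attempt and no reset: what is moved stays moved. The work goes in short steps, Python scripts to look and compute and a shell command to move; the robot and the scene stay as the last step left them, time stands still between calls to the robot, and variables do not carry over. Pictures are saved under pics/ and viewed, at most 10 in all, crops included, and the job is handed in when it is done.

```bash
mkdir -p pics; ls; python3 - <<'E'
from cell import r, viewer
import cv2,numpy as np
for n in("top","side"):
    cv2.imwrite(f"pics/{n}0.png",viewer.read_camera(n)); m=viewer.camera_model(n); print(n,{k:(np.round(v,4).tolist()) if not isinstance(v,str) else v for k,v in m.items()})
s=r.read_state();print(s)
E
```

```text
pics
top {'vertical_fov': 51.156, 'cx': 320.0041, 'cy': 199.4477, 'extrinsics': [[-0.0229, 0.9909, -0.1323, 0.3545], [-0.9997, -0.0223, 0.006, -0.0473], [0.003, 0.1324, 0.9912, 1.2268], [0.0, 0.0, 0.0, 1.0]]}
side {'vertical_fov': 52.9728, 'cx': 313.8962, 'cy': 199.4713, 'extrinsics': [[-0.8864, 0.1725, -0.4295, -0.0912], [-0.4628, -0.3394, 0.8189, 1.1085], [-0.0046, 0.9247, 0.3807, 0.5874], [0.0, 0.0, 0.0, 1.0]]}
{'t': 0.1, 'qpos': array([ 1.3904858 ,  0.50824832, -0.23752504,  1.5009915 ,  0.12571935,
        1.14892205, -0.1548177 ]), 'joint_velocities': array([ 0.00048935, -0.00260638, -0.00082485, -0.00274047,  0.00078126,
       -0.00078116, -0.00046405]), 'joint_efforts': array([-4.55630958e-03, -6.21838188e+01, -2.19453022e+00, -2.50203556e+01,
        1.24741675e-02,  7.82167946e-03, -8.19147749e-05]), 'tool_pos': array([ 0.17600623, -0.5992513 ,  0.23053405]), 'eef_rot': array([ 9.89806700e-01,  1.42415145e-01, -1.36881045e-04, -7.77725974e-04]), 'force': array([-0.00735337, -0.97675353, -0.07233509]), 'moment': array([ 0.01144227,  0.0196244 , -0.032311  ]), 'grasp_force': 0.0, 'width': 0.08547725056111724}
```

View pics/top0.png

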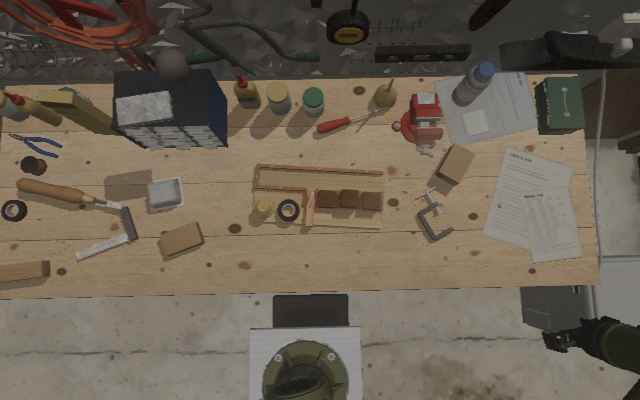

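View pics/side0.png

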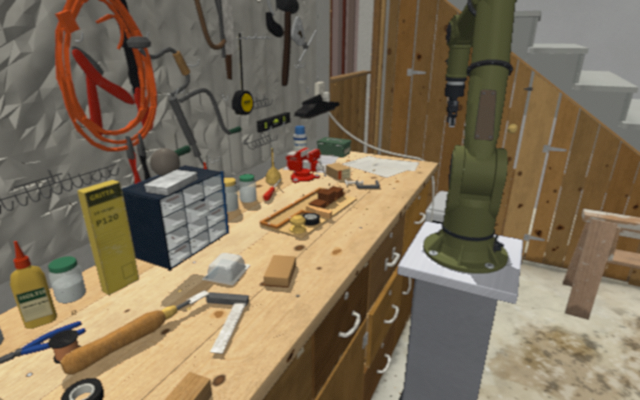

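The top view shows the tray at about (253–383, 165–228), with three dark blocks at about (327,199), (350,199) and (372,201), the tape at (288,210) and the knob at (264,208). The clamp is at (434,217). The side view shows the tray at about (260–350, 185–235). I'll enlarge both.

```bash
cat > h.py <<'E'
import numpy as np,cv2
from cell import r,viewer
def cam(n):
    m=viewer.camera_model(n);E=np.array(m["extrinsics"]);f=200/np.tan(np.radians(m["vertical_fov"])/2)
    return f,m["cx"],m["cy"],E
def ray(n,u,v,z):
    f,cx,cy,E=cam(n);d=E[:3,:3]@np.array([(u-cx)/f,-(v-cy)/f,-1]);o=E[:3,3];return o+d*(z-o[2])/d[2]
def proj(n,p):
    f,cx,cy,E=cam(n);q=E[:3,:3].T@(np.array(p)-E[:3,3]);return np.array([cx-f*q[0]/q[2],cy+f*q[1]/q[2]])
E
python3 - <<'E'
import cv2,numpy as np
a=cv2.imread("pics/top0.png")[155:240,245:400];b=cv2.imread("pics/side0.png")[170:245,250:365]
a=cv2.resize(a,None,fx=5,fy=5,interpolation=cv2.INTER_CUBIC);b=cv2.resize(b,None,fx=6,fy=6,interpolation=cv2.INTER_CUBIC)
cv2.imwrite("pics/topc.png",a);cv2.imwrite("pics/sidec.png",b)
E
```

```text
(no output)
```

View pics/topc.png

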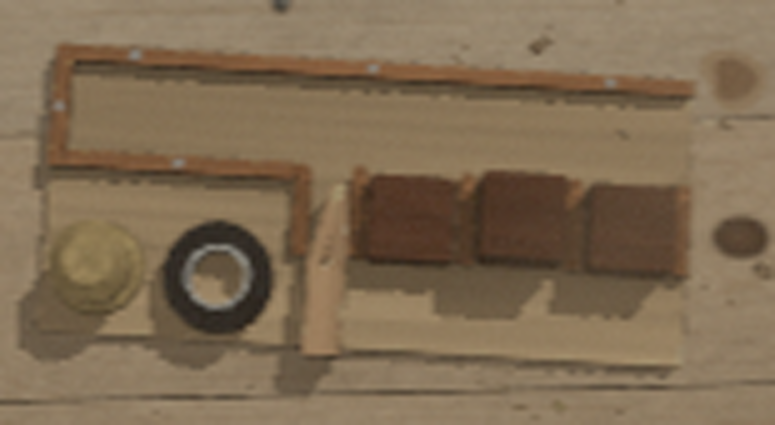

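View pics/sidec.png

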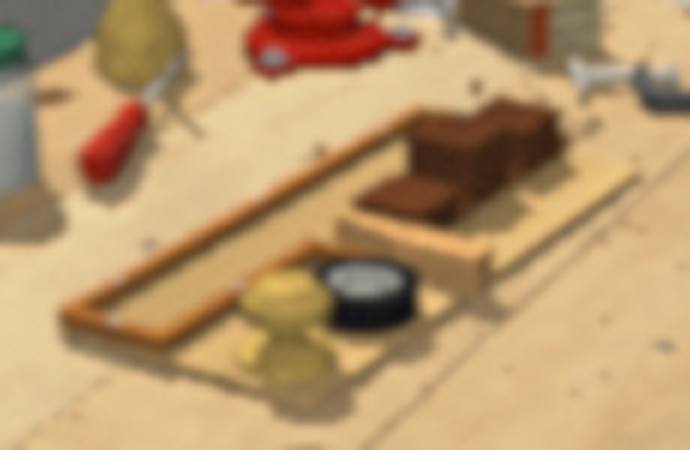

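Top crop: tray corners are at crop px (56,45), (693,82), (48,165), (310,167) and (680,366), and the wedge runs nose (340,187) to butt (320,352). The three blocks are in the bays. Side crop: the left block is clearly the lowest, and the middle one looks tallest. Next I'll fit the tray pose and check heights.

```bash
cat > m.py <<'E'
from h import *
P=[((56,45),(63,167,18)),((693,82),(63,-210,18)),((693,97),(53,-210,18)),((48,163),(-10,167,18)),((310,167),(0,11.75,18)),((680,366),(-107,-210,8)),((75,62),(53,157,18))]
c2u=lambda c:((c[0]+.5)/5-.5+245,(c[1]+.5)/5-.5+155)
W=np.array([ray("top",*c2u(c),t[2]/1e3)[:2] for c,t in P]);T=np.array([t[:2] for c,t in P])/1e3
A=W-W.mean(0);B=T-T.mean(0)
th=np.arctan2((B[:,0]*A[:,1]-B[:,1]*A[:,0]).sum(),(A*B).sum());R=np.array([[np.cos(th),-np.sin(th)],[np.sin(th),np.cos(th)]])
t=W.mean(0)-R@T.mean(0)
print("deg",np.degrees(th),"t",t,"res mm",np.round((W-T@R.T-t)*1e3,1).tolist())
w2t=lambda p:(np.array(p[:2])-t)@R
# block top corners in crop: left,middle,right
for n,q in dict(L=((370,177),(458,180),(452,263),(366,260)),M=((481,173),(567,176),(566,266),(479,262)),R=((590,184),(677,187),(678,273),(588,270))).items():
    for h in(24,34,44):
        w=np.array([ray("top",*c2u(c),(8+h)/1e3) for c in q]);e=np.linalg.norm(w-np.roll(w,1,0),axis=1).mean()
        print(n,h,"edge",round(e*1e3,1),"tray ctr",np.round(w2t(w.mean(0))*1e3,1))
for n,c,z in(("nose",(340,187),30),("butt",(320,352),30),("tape",(218,277),27),("knob",(95,265),50)):
    print(n,np.round(w2t(ray("top",*c2u(c),z/1e3))*1e3,1))
E
python3 m.py
python3 - <<'E'
import sys;sys.argv=['']
from m import *
# project block tops in side picture (6x crop coords) for height hypotheses
for n,y in(("L",-48),("M",-111),("R",-174)):
    for h in(24,34,44):
        o=[]
        for dx,dy in((-25,25),(25,25),(-25,-25),(25,-25)):
            p=R@(np.array([-27+dx,y+dy])/1e3)+t;uv=proj("side",[*p,(8+h)/1e3]);o.append(np.round((uv-[250,170])*6+2.5).astype(int).tolist())
        print(n,h,o)
E
```

```text
deg -4.61119797818761 t [ 0.55129941 -0.02912194] res mm [[-0.7, 0.1], [-1.0, 0.8], [0.0, 0.4], [1.6, -0.9], [-1.7, 1.3], [2.0, 0.3], [-0.4, -1.9]]
L 24 edge 49.3 tray ctr [-31.4 -48. ]
L 34 edge 48.9 tray ctr [-32.8 -47.9]
L 44 edge 48.5 tray ctr [-34.2 -47.8]
M 24 edge 51.1 tray ctr [ -27.3 -112.4]
M 34 edge 50.6 tray ctr [ -28.7 -111.8]
M 44 edge 50.2 tray ctr [ -30.1 -111.1]
R 24 edge 50.6 tray ctr [ -29.  -176.1]
R 34 edge 50.2 tray ctr [ -30.4 -174.9]
R 44 edge 49.7 tray ctr [ -31.7 -173.7]
nose [-14.4  -5.7]
butt [-1.105e+02  1.000e-01]
tape [-70.5  61.6]
knob [-70.  129.8]
deg -4.61119797818761 t [ 0.55129941 -0.02912194] res mm [[-0.7, 0.1], [-1.0, 0.8], [0.0, 0.4], [1.6, -0.9], [-1.7, 1.3], [2.0, 0.3], [-0.4, -1.9]]
L 24 edge 49.3 tray ctr [-31.4 -48. ]
L 34 edge 48.9 tray ctr [-32.8 -47.9]
L 44 edge 48.5 tray ctr [-34.2 -47.8]
M 24 edge 51.1 tray ctr [ -27.3 -112.4]
M 34 edge 50.6 tray ctr [ -28.7 -111.8]
M 44 edge 50.2 tray ctr [ -30.1 -111.1]
R 24 edge 50.6 tray ctr [ -29.  -176.1]
R 34 edge 50.2 tray ctr [ -30.4 -174.9]
R 44 edge 49.7 tray ctr [ -31.7 -173.7]
nose [-14.4  -5.7]
butt [-1.105e+02  1.000e-01]
tape [-70.5  61.6]
knob [-70.  129.8]
L 24 [[413, 213], [341, 195], [456, 185], [386, 168]]
L 34 [[413, 197], [341, 180], [456, 169], [386, 153]]
L 44 [[413, 181], [341, 164], [457, 154], [386, 138]]
M 24 [[467, 178], [397, 162], [508, 152], [439, 136]]
M 34 [[467, 162], [397, 147], [508, 137], [439, 122]]
M 44 [[468, 147], [397, 131], [508, 122], [439, 107]]
R 24 [[518, 145], [450, 130], [556, 121], [489, 107]]
R 34 [[518, 130], [450, 115], [557, 106], [489, 92]]
R 44 [[519, 115], [450, 101], [557, 92], [489, 78]]
```

Heights confirmed (side view): left bay = low, middle = tall, right = mid. The tray is turned -4.6° with its origin at about (0.551, -0.029). I'll use tool y along tray x and tool x along tray y. Next I'll compute the approach.

```bash
cat >> h.py <<'E'
TH=np.radians(-4.61);TR=np.array([[np.cos(TH),-np.sin(TH)],[np.sin(TH),np.cos(TH)]]);TO=np.array([.5513,-.0291])
def t2w(x,y): return TR@(np.array([x,y])/1e3)+TO
def w2t(p): return (np.array(p[:2])-TO)@TR*1e3
def yaw(q): return 2*np.arctan2(q[1],q[0])   # tool-x angle, tool down
def st():
    s=r.read_state();y=yaw(s["eef_rot"])
    print("t",round(s["t"],1),"tray xy",np.round(w2t(s["tool_pos"]),1),"z",round(s["tool_pos"][2]*1e3,1),"yaw err deg",round((np.degrees(y-TH)-90+180)%360-180,2),"F",np.round(s["force"],1),"w",round(s["width"]*1e3,1),"g",round(s["grasp_force"],1));return s
E
cat > s.py <<'E'
from h import *
st()
E
python3 - <<'E'
from h import *
s=st();p=s["tool_pos"];y0=yaw(s["eef_rot"]);y1=np.pi/2+TH;n=16
T=np.array([*t2w(-30,-111),.12]);d=(T-p)/n;print(T)
for i in range(n):
    a=y0+(y1-y0)*i/n;x=np.array([np.cos(a),np.sin(a)]);yy=np.array([np.sin(a),-np.cos(a)])
    print(np.round([d[:2]@x*100,d[:2]@yy*100,-d[2]*100,-np.degrees(y1-y0)/n],2))
E
```

```text
t 0.1 tray xy [-328.3 -598.5] z 230.5 yaw err deg -69.01 F [-0.  -1.  -0.1] w 85.5 g 0.0
[ 0.51247566 -0.13732971  0.12      ]
[ 2.83 -2.18  0.69 -4.31]
[ 2.99 -1.96  0.69 -4.31]
[ 3.13 -1.73  0.69 -4.31]
[ 3.25 -1.49  0.69 -4.31]
[ 3.35 -1.24  0.69 -4.31]
[ 3.43 -0.98  0.69 -4.31]
[ 3.5  -0.72  0.69 -4.31]
[ 3.54 -0.46  0.69 -4.31]
[ 3.57 -0.19  0.69 -4.31]
[ 3.57  0.08  0.69 -4.31]
[ 3.55  0.35  0.69 -4.31]
[ 3.52  0.61  0.69 -4.31]
[ 3.46  0.88  0.69 -4.31]
[ 3.39  1.13  0.69 -4.31]
[ 3.29  1.39  0.69 -4.31]
[ 3.18  1.63  0.69 -4.31]
```

```bash
python3 -m jog '1 2.83 -2.18 0.69 -4.31;1 2.99 -1.96 0.69 -4.31;1 3.13 -1.73 0.69 -4.31;1 3.25 -1.49 0.69 -4.31;1 3.35 -1.24 0.69 -4.31;1 3.43 -0.98 0.69 -4.31;1 3.5 -0.72 0.69 -4.31;1 3.54 -0.46 0.69 -4.31' 25 && python3 -m jog '1 3.57 -0.19 0.69 -4.31;1 3.57 0.08 0.69 -4.31;1 3.55 0.35 0.69 -4.31;1 3.52 0.61 0.69 -4.31;1 3.46 0.88 0.69 -4.31;1 3.39 1.13 0.69 -4.31;1 3.29 1.39 0.69 -4.31;1 3.18 1.63 0.69 -4.31'; python3 s.py
```

```text
t: 0.9
tool_pos: [0.3449, -0.3673, 0.1757]
eef_rot: [0.902, 0.431, -0.0, -0.0]
force: [0.8, -0.9, 0.1]
width: 0.0855
grasp_force: 0.0
t: 1.7
tool_pos: [0.5134, -0.1367, 0.1204]
eef_rot: [0.734, 0.679, -0.0, -0.0]
force: [0.0, -0.5, 0.1]
width: 0.085
grasp_force: 0.0
t 1.7 tray xy [ -29.1 -110.3] z 120.4 yaw err deg 0.1 F [ 0.  -0.5  0.1] w 85.0 g 0.0
```

```bash
python3 -m jog '1 -0.07 -0.1 2 -0.1;1 0 0 3 0;1 0 0 2.4 0;1 0 0 1 0;1 0 0 0 0;-1 0 0 0 0;-1 0 0 0 0;-1 0 0 0 0' 25; python3 -m jog '-1 0 0 0 0;-1 0 0 0 0;-1 0 0 0 0;-1 0 0 0 0;-1 0 0 0 0;-1 0 0 0 0;-1 0 0 0 0;-1 0 0 0 0' 25;  python3 s.py
```

```text
t: 2.5
tool_pos: [0.5126, -0.1387, 0.0381]
eef_rot: [0.735, 0.678, 0.001, 0.001]
force: [0.2, 0.2, 1.8]
width: 0.0493
grasp_force: 25.8
t: 3.3
tool_pos: [0.5127, -0.1387, 0.0381]
eef_rot: [0.735, 0.678, 0.001, 0.001]
force: [-1.2, -0.3, 7.0]
width: 0.0491
grasp_force: 26.3
t 3.3 tray xy [ -29.7 -112.3] z 38.1 yaw err deg 0.03 F [-1.2 -0.3  7. ] w 49.1 g 26.3
```

```bash
python3 -m jog '-1 0 0 -0.1 0;-1 0.1 1.4 0 0;-1 0 1.4 0 0;-1 0 1.4 0 0;-1 0 1.3 0 0;-1 0 0 0 0;-1 1 0 0 0;-1 2 0 0 0' 25;  python3 s.py
```

```text
t: 4.1
tool_pos: [0.5691, -0.1141, 0.0383]
eef_rot: [0.736, 0.677, -0.0, 0.001]
force: [2.5, -2.5, 0.9]
width: 0.0493
grasp_force: 26.4
t 4.1 tray xy [ 24.5 -83.3] z 38.3 yaw err deg -0.17 F [ 2.5 -2.5  0.9] w 49.3 g 26.4
```

```bash
python3 -m jog '-1 2.5 0 0 0;-1 3 0 0 0;-1 3 0 0 0;-1 3 0 0 0;-1 3 0 0 0;-1 3 0 0 0;-1 1.5 0 0 0;-1 0.8 0 0 0' 25;  python3 s.py
```

```text
t: 4.9
tool_pos: [0.5858, 0.0875, 0.0386]
eef_rot: [0.734, 0.679, 0.001, 0.001]
force: [5.5, -3.1, 0.3]
width: 0.049
grasp_force: 27.0
t 4.9 tray xy [ 25. 119.] z 38.6 yaw err deg 0.16 F [ 5.5 -3.1  0.3] w 49.0 g 27.0
```

```bash
python3 -m jog '-1 0.5 0 0 0;-1 0.4 0 0 0;-1 0.2 0 0 0;-1 0.2 0 0 0;-1 0 0 0 0;-1 0 0 0 0;-1 0 0 0 0;-1 0 0 0 0' 25;  python3 s.py
```

```text
t: 5.7
tool_pos: [0.5867, 0.0981, 0.0385]
eef_rot: [0.735, 0.678, 0.001, 0.001]
force: [3.9, -2.2, 0.8]
width: 0.0493
grasp_force: 27.1
t 5.7 tray xy [ 25.1 129.6] z 38.5 yaw err deg 0.01 F [ 3.9 -2.2  0.8] w 49.3 g 27.1
```

```bash
python3 -m jog '-1 0.2 0 0 0;-1 0.1 0 0 0;-1 0.1 0 0 0;-1 0 0 0 0;-1 0 0 0 0;-1 0 0 0 0;-1 0 0 0 0;-1 0 0 0 0' 25;  python3 s.py
```

```text
t: 6.5
tool_pos: [0.5869, 0.101, 0.0385]
eef_rot: [0.735, 0.678, 0.0, 0.001]
force: [4.2, -4.1, 3.4]
width: 0.0494
grasp_force: 27.3
t 6.5 tray xy [ 25.  132.5] z 38.5 yaw err deg -0.03 F [ 4.2 -4.1  3.4] w 49.4 g 27.3
```

```bash
python3 -m jog '1 0 0 0 0;1 0 0 0 0;1 0 0 0 0;1 0 0 -1.5 0;1 0 0 -2.5 0;1 -2 0 -1.5 0;1 -4 0 0 0;1 -4.5 -0.5 0 0' 25; python3 -m jog '1 -4.5 -1 0 0;1 -4.5 -1 0 0;1 -4.5 -1 0 0;1 -4 -1 0 0;1 -2.4 -1 0 0;1 0 0 0 0;1 0 0 2 0;1 0 0 1 0' 25; python3 s.py
```

```text
t: 7.3
tool_pos: [0.5733, -0.0009, 0.0935]
eef_rot: [0.734, 0.68, 0.001, 0.0]
force: [1.1, -1.8, -0.0]
width: 0.0852
grasp_force: 0.0
t: 8.1
tool_pos: [0.5069, -0.1952, 0.062]
eef_rot: [0.734, 0.679, 0.0, -0.001]
force: [-0.4, -0.8, 0.0]
width: 0.0853
grasp_force: 0.0
t 8.1 tray xy [ -30.9 -169.1] z 62.0 yaw err deg 0.08 F [-0.4 -0.8  0. ] w 85.3 g 0.0
```

```bash
python3 -m jog '1 -0.35 0 1 0;1 0 0.1 1.5 0;1 0 0 0.7 0;1 0 0 0 0;-1 0 0 0 0;-1 0 0 0 0;-1 0 0 0 0;-1 0 0 0 0' 25; python3 s.py
```

```text
t: 8.9
tool_pos: [0.5084, -0.1999, 0.0316]
eef_rot: [0.735, 0.678, 0.0, 0.001]
force: [0.1, 0.5, 5.3]
width: 0.0487
grasp_force: 26.0
t 8.9 tray xy [ -29.  -173.7] z 31.6 yaw err deg 0.04 F [0.1 0.5 5.3] w 48.7 g 26.0
```

```bash
python3 -m jog '-1 0 0 -0.05 0;-1 0 1.4 0 0;-1 0 1.4 0 0;-1 0 1.4 0 0;-1 0 1.4 0 0;-1 0 0 0 0;-1 1 0 0 0;-1 2 0 0 0' 25;  python3 s.py; python3 -m jog '-1 2.5 0 0 0;-1 3 0 0 0;-1 3 0 0 0;-1 3 0 0 0;-1 3 0 0 0;-1 3 0 0 0;-1 1.5 0 0 0;-1 0.8 0 0 0' 25;  python3 s.py
```

```text
t: 9.7
tool_pos: [0.5662, -0.177, 0.0317]
eef_rot: [0.736, 0.677, -0.001, 0.001]
force: [0.2, -0.7, 2.9]
width: 0.0489
grasp_force: 26.9
t 9.7 tray xy [  26.7 -146.2] z 31.7 yaw err deg -0.18 F [ 0.2 -0.7  2.9] w 48.9 g 26.9
t: 10.5
tool_pos: [0.5819, 0.0243, 0.0316]
eef_rot: [0.734, 0.679, -0.0, 0.0]
force: [-1.2, -2.6, 6.5]
width: 0.0493
grasp_force: 27.3
t 10.5 tray xy [26.2 55.6] z 31.6 yaw err deg 0.15 F [-1.2 -2.6  6.5] w 49.3 g 27.3
```

```bash
python3 -m jog '-1 0.8 0 0 0;-1 0.7 0 0 0;-1 0.4 0 0 0;-1 0.3 0 0 0;-1 0.2 0 0 0;-1 0.1 0 0 0;-1 0 0 0 0;-1 0 0 0 0' 25;  python3 s.py
```

```text
t: 11.3
tool_pos: [0.5842, 0.0459, 0.0316]
eef_rot: [0.735, 0.678, -0.0, 0.001]
force: [-0.5, -1.6, 4.9]
width: 0.0493
grasp_force: 27.2
t 11.3 tray xy [26.8 77.4] z 31.6 yaw err deg -0.07 F [-0.5 -1.6  4.9] w 49.3 g 27.2
```

```bash
python3 -m jog '-1 0.2 0 0 0;-1 0.1 0 0 0;-1 0.1 0 0 0;-1 0.1 0 0 0;-1 0.1 0 0 0;-1 0 0 0 0;-1 0 0 0 0;-1 0 0 0 0' 25;  python3 s.py
```

```text
t: 12.1
tool_pos: [0.5847, 0.0513, 0.0316]
eef_rot: [0.736, 0.677, -0.001, 0.001]
force: [-0.9, -3.4, 5.5]
width: 0.0496
grasp_force: 27.3
t 12.1 tray xy [26.9 82.8] z 31.6 yaw err deg -0.11 F [-0.9 -3.4  5.5] w 49.6 g 27.3
```

```bash
python3 -m jog '1 0 0 0 0;1 0 0 0 0;1 0 0 0 0;1 0 0 -1.5 0;1 0 0 -2.5 0;1 -3 -1 0 0;1 -4 -2 0 0;1 -4 -2 0 0' 25; python3 -m jog '1 -2.1 -0.8 0 0;1 0 0 1.5 0;1 0 0 1.7 0;1 0 0 1.2 0;1 0 0 0.6 0;1 0 0 0 0;1 0 0 0 0;1 0 0 0 0' 25; python3 s.py
python3 - <<'E'
from h import *
a=viewer.read_camera("top")[155:240,245:400];b=viewer.read_camera("side")[170:245,250:365]
cv2.imwrite("pics/c1.png",np.vstack([cv2.resize(a,(620,340),interpolation=3),cv2.resize(b[:,:],(620,404),interpolation=3)[100:350]]))
E
```

```text
t: 12.9
tool_pos: [0.5252, -0.0523, 0.0713]
eef_rot: [0.734, 0.679, 0.0, 0.0]
force: [1.0, -0.9, -0.2]
width: 0.0853
grasp_force: 0.0
t: 13.7
tool_pos: [0.5166, -0.0719, 0.0219]
eef_rot: [0.735, 0.679, 0.0, 0.0]
force: [0.2, -0.3, 0.0]
width: 0.0857
grasp_force: 0.0
t 13.7 tray xy [-31.2 -45.4] z 21.9 yaw err deg 0.06 F [ 0.2 -0.3  0. ] w 85.7 g 0.0
```

View pics/c1.png

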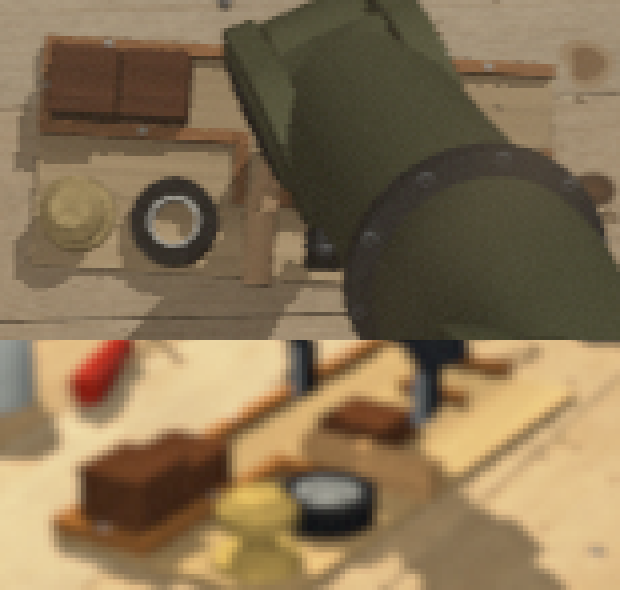

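The picture shows the tall and mid blocks close together at the stop (crop (50–190, 45–120)). The fingers straddle the low block, and the tape and knob haven't moved. Now I'll grip the low block and bring it out.

```bash
python3 -m jog '-1 -0.2 0 0 0;-1 0 0 0 0;-1 0 0 0 0;-1 0 0 0 0;-1 0 0 0 0;-1 0 0 -0.05 0;-1 0 0 0 0;-1 0 0 0 0' 25; python3 s.py; python3 -m jog '-1 0 1.4 0 0;-1 0 1.4 0 0;-1 0 1.4 0 0;-1 0 1.5 0 0;-1 0 0 0 0;-1 0 0 0 0;-1 0 0 0 0;-1 0 0 0 0' 25;  python3 s.py
```

```text
t: 14.6
tool_pos: [0.5159, -0.0739, 0.0217]
eef_rot: [0.735, 0.678, 0.0, -0.0]
force: [0.7, -0.3, -0.2]
width: 0.049
grasp_force: 25.9
t 14.6 tray xy [-31.7 -47.5] z 21.7 yaw err deg 0.05 F [ 0.7 -0.3 -0.2] w 49.0 g 25.9
t: 15.4
tool_pos: [0.572, -0.0786, 0.0218]
eef_rot: [0.735, 0.678, -0.0, -0.0]
force: [-0.5, 0.7, -1.1]
width: 0.0491
grasp_force: 26.6
t 15.4 tray xy [ 24.6 -47.7] z 21.8 yaw err deg 0.05 F [-0.5  0.7 -1.1] w 49.1 g 26.6
```

```bash
python3 -m jog '1 0 0.1 0 0;1 0 0 0 0;1 0 0 0 0;1 0 0 -2 0;1 0 0 -3 0;-1 -2.5 0 0 0;-1 -3 0 0 0;-1 0 0 0 0' 25; python3 -m jog '-1 0 0 0 0;-1 0 0 0 0;-1 0 0 1.5 0;-1 0 0 2 0;-1 0 0 1.2 0;-1 0 0 0.6 0;-1 0 0 0 0;-1 0 0 0 0'; python3 s.py
```

```text
t: 16.2
tool_pos: [0.5685, -0.1391, 0.0717]
eef_rot: [0.737, 0.676, -0.001, 0.001]
force: [-0.3, 0.6, -0.8]
width: 0.044
grasp_force: 0.0
t: 17.0
tool_pos: [0.5698, -0.1332, 0.0193]
eef_rot: [0.735, 0.679, 0.0, 0.0]
force: [0.8, 0.3, -0.4]
width: 0.0001
grasp_force: 0.0
t 17.0 tray xy [  26.8 -102.3] z 19.3 yaw err deg 0.07 F [ 0.8  0.3 -0.4] w 0.1 g 0.0
```

```bash
python3 -m jog '-1 0.9 0 0 0;-1 1 0 0 0;-1 1 0 0 0;-1 1.2 0 0 0;-1 1.2 0 0 0;-1 1.2 0 0 0;-1 1 0 0 0;-1 0.8 0 0 0'; python3 s.py;  python3 -m jog '-1 0.5 0 0 0;-1 0.3 0 0 0;-1 0 0 0 0;-1 0 0 0 0;-1 0 0 0 0;-1 0 0 0 0;-1 0 0 0 0;-1 0 0 0 0'; python3 s.py
```

```text
t: 17.8
tool_pos: [0.5761, -0.0494, 0.0189]
eef_rot: [0.734, 0.679, 0.0, -0.0]
force: [-0.2, -0.4, 0.4]
width: 0.0005
grasp_force: 0.2
t 17.8 tray xy [ 26.4 -18.3] z 18.9 yaw err deg 0.1 F [-0.2 -0.4  0.4] w 0.5 g 0.2
t: 18.6
tool_pos: [0.5767, -0.0429, 0.0189]
eef_rot: [0.735, 0.678, 0.0, 0.0]
force: [1.0, -0.5, 0.2]
width: 0.0002
grasp_force: 0.0
t 18.6 tray xy [ 26.4 -11.8] z 18.9 yaw err deg 0.03 F [ 1.  -0.5  0.2] w 0.2 g 0.0
```

```bash
python3 -m jog '-1 0.2 0 0 0;-1 0.2 0 0 0;-1 0.2 0 0 0;-1 0.1 0 0 0;-1 0.1 0 0 0;-1 0 0 0 0;-1 0 0 0 0;-1 0 0 0 0'; python3 s.py
```

```text
t: 19.4
tool_pos: [0.5773, -0.0349, 0.0189]
eef_rot: [0.735, 0.678, 0.0, 0.0]
force: [-0.5, -1.4, 0.6]
width: 0.0001
grasp_force: 0.3
t 19.4 tray xy [26.4 -3.7] z 18.9 yaw err deg 0.04 F [-0.5 -1.4  0.6] w 0.1 g 0.3
```

```bash
python3 -m jog '-1 0.1 0 0 0;-1 0.1 0 0 0;-1 0.1 0 0 0;-1 0.1 0 0 0;-1 0.1 0 0 0;-1 0.1 0 0 0;-1 0 0 0 0;-1 0 0 0 0'; python3 s.py
```

```text
t: 20.2
tool_pos: [0.5772, -0.0347, 0.0189]
eef_rot: [0.736, 0.677, -0.003, 0.002]
force: [-0.3, -15.5, 4.1]
width: -0.0001
grasp_force: 7.1
t 20.2 tray xy [26.3 -3.5] z 18.9 yaw err deg -0.21 F [ -0.3 -15.5   4.1] w -0.1 g 7.1
```

```bash
python3 -m jog '-1 -1 0 0 0;-1 -1.5 0 0 0;-1 -0.5 0 -2 0;-1 0 0 -3 0;-1 1 -2 0 0;-1 1 -4 0 0;-1 0.8 -4 0 0;-1 0 -4 0 0'; python3 s.py; python3 -m jog '-1 0 -2.4 0 0;-1 0 0 0 0;-1 0 0 0 0;-1 0 0 0 0;-1 0 0 0 0;-1 0 0 0 0;-1 0 0 0 0;-1 0 0 0 0'; python3 s.py
python3 - <<'E'
from h import *
a=viewer.read_camera("top")[155:240,245:400];b=viewer.read_camera("side")[170:245,250:365]
cv2.imwrite("pics/c2.png",np.vstack([cv2.resize(a,(620,340),interpolation=3),cv2.resize(b[:,:],(620,404),interpolation=3)[100:350]]))
E
```

```text
t: 21.0
tool_pos: [0.4367, -0.0185, 0.069]
eef_rot: [0.734, 0.679, 0.001, -0.0]
force: [1.0, 0.4, -0.7]
width: 0.0001
grasp_force: 0.0
t 21.0 tray xy [-115.1    1.4] z 69.0 yaw err deg 0.13 F [ 1.   0.4 -0.7] w 0.1 g 0.0
t: 21.8
tool_pos: [0.4143, -0.0177, 0.0688]
eef_rot: [0.735, 0.678, 0.0, -0.0]
force: [0.3, -0.3, -0.9]
width: -0.0004
grasp_force: 0.0
t 21.8 tray xy [-137.5    0.3] z 68.8 yaw err deg 0.04 F [ 0.3 -0.3 -0.9] w -0.4 g 0.0
```

View pics/c2.png

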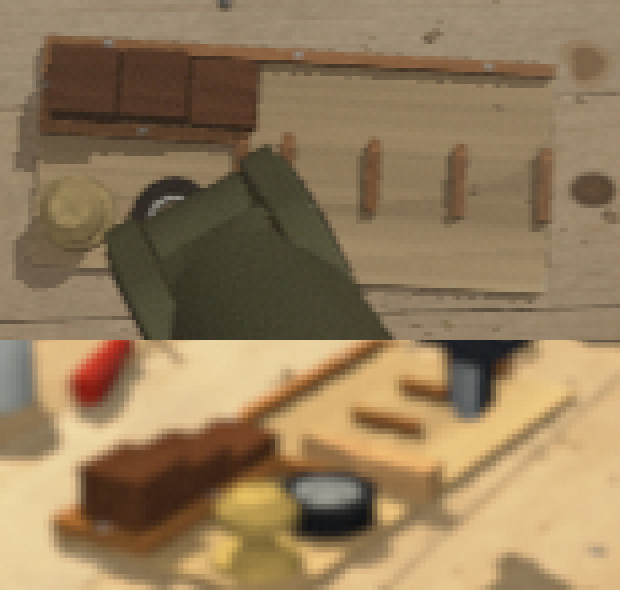

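The row is tall, mid, low tight against the stop (crop (50–258, 45–130)), and the wedge still lies in its guide with the tool behind it. Next I'll descend behind the butt and push.

```bash
python3 -m jog '-1 0 0 2 0;-1 0 0 2 0;-1 0 0 0.9 0;-1 0 0 0 0;-1 0 0.3 0 0;-1 0 0.5 0 0;-1 0 0.5 0 0;-1 0 0.5 0 0'; python3 s.py; python3 -m jog '-1 0 0.5 0 0;-1 0 0.6 0 0;-1 0 0.6 0 0;-1 0 0.6 0 0;-1 0 0.4 0 0;-1 0 0.2 0 0;-1 0 0 0 0;-1 0 0 0 0'; python3 s.py
```

```text
t: 22.7
tool_pos: [0.433, -0.0193, 0.0204]
eef_rot: [0.735, 0.678, 0.0, 0.0]
force: [-1.0, 0.3, 0.6]
width: 0.0002
grasp_force: 0.3
t 22.7 tray xy [-118.7    0.2] z 20.4 yaw err deg 0.02 F [-1.   0.3  0.6] w 0.2 g 0.3
t: 23.5
tool_pos: [0.4609, -0.0215, 0.0198]
eef_rot: [0.735, 0.678, -0.0, -0.0]
force: [-0.2, -1.0, 0.6]
width: -0.0001
grasp_force: 0.0
t 23.5 tray xy [-90.7   0.3] z 19.8 yaw err deg 0.05 F [-0.2 -1.   0.6] w -0.1 g 0.0
```

```bash
python3 -m jog '-1 0 0.2 0 0;-1 0 0.2 0 0;-1 0 0.2 0 0;-1 0 0.2 0 0;-1 0 0.2 0 0;-1 0 0 0 0;-1 0 0 0 0;-1 0 0 0 0'; python3 s.py
```

```text
t: 24.3
tool_pos: [0.4709, -0.0223, 0.0199]
eef_rot: [0.735, 0.678, -0.0, -0.0]
force: [1.1, 0.7, 0.2]
width: -0.0
grasp_force: 0.0
t 24.3 tray xy [-80.7   0.3] z 19.9 yaw err deg 0.04 F [1.1 0.7 0.2] w -0.0 g 0.0
```

```bash
python3 -m jog '-1 0 0.2 0 0;-1 0 0.2 0 0;-1 0 0.2 0 0;-1 0 0.1 0 0;-1 0 0.1 0 0;-1 0 0 0 0;-1 0 0 0 0;-1 0 0 0 0'; python3 s.py
```

```text
t: 25.1
tool_pos: [0.4789, -0.0229, 0.0199]
eef_rot: [0.735, 0.678, 0.0, 0.0]
force: [0.2, 0.1, 0.3]
width: 0.0001
grasp_force: 0.0
t 25.1 tray xy [-72.6   0.3] z 19.9 yaw err deg 0.05 F [0.2 0.1 0.3] w 0.1 g 0.0
```

```bash
python3 -m jog '-1 0 0.1 0 0;-1 0 0.1 0 0;-1 0 0.1 0 0;-1 0 0.1 0 0;-1 0 0.1 0 0;-1 0 0.1 0 0;-1 0 0 0 0;-1 0 0 0 0'; python3 s.py
```

```text
t: 25.9
tool_pos: [0.4818, -0.023, 0.0196]
eef_rot: [0.734, 0.679, -0.002, -0.002]
force: [-9.7, 3.0, 7.4]
width: 0.0
grasp_force: 5.9
t 25.9 tray xy [-69.8   0.5] z 19.6 yaw err deg 0.1 F [-9.7  3.   7.4] w 0.0 g 5.9
```

```bash
python3 -m jog '-1 0 0.1 0 0;-1 0 0.1 0 0;-1 0 0.1 0 0;-1 0 0 0 0;-1 0 0 0 0;-1 0 0 0 0;-1 0 0 0 0;-1 0 0 0 0'; python3 s.py;  python3 -m jog '-1 0 -0.5 0 0;-1 0 -1 0 0;-1 0 -1 0 0;-1 0 -0.5 -2 0;-1 0 0 -3 0;-1 0 0 -3 0;-1 -3 0 -3 0;-1 -4 0 -2 0'; python3 -m jog '-1 -5 0 0 0;-1 -5 0 0 0;-1 -5 0 0 0;-1 -5 0 0 0;-1 -4 0 0 0;-1 0 0 0 0;-1 0 0 0 0;-1 0 0 0 0'; python3 s.py
python3 - <<'E'
from h import *
a=viewer.read_camera("top")[155:240,245:400];b=viewer.read_camera("side")[170:245,250:365]
cv2.imwrite("pics/c3.png",np.vstack([cv2.resize(a,(620,340),interpolation=3),cv2.resize(b[:,:],(620,404),interpolation=3)[100:350]]))
E
```

```text
t: 26.7
tool_pos: [0.4832, -0.0232, 0.0195]
eef_rot: [0.734, 0.679, -0.003, -0.002]
force: [-13.4, 3.6, 11.2]
width: -0.0004
grasp_force: 8.6
t 26.7 tray xy [-68.3   0.4] z 19.5 yaw err deg 0.11 F [-13.4   3.6  11.2] w -0.4 g 8.6
t: 27.5
tool_pos: [0.4532, -0.09, 0.152]
eef_rot: [0.733, 0.68, 0.001, 0.001]
force: [1.1, -1.1, -1.1]
width: -0.0001
grasp_force: 0.0
t: 28.3
tool_pos: [0.4334, -0.3289, 0.1498]
eef_rot: [0.734, 0.679, 0.0, -0.0]
force: [0.1, -0.0, 0.8]
width: 0.0001
grasp_force: 0.0
t 28.3 tray xy [ -93.4 -308.3] z 149.8 yaw err deg 0.13 F [ 0.1 -0.   0.8] w 0.1 g 0.0
```

View pics/c3.png

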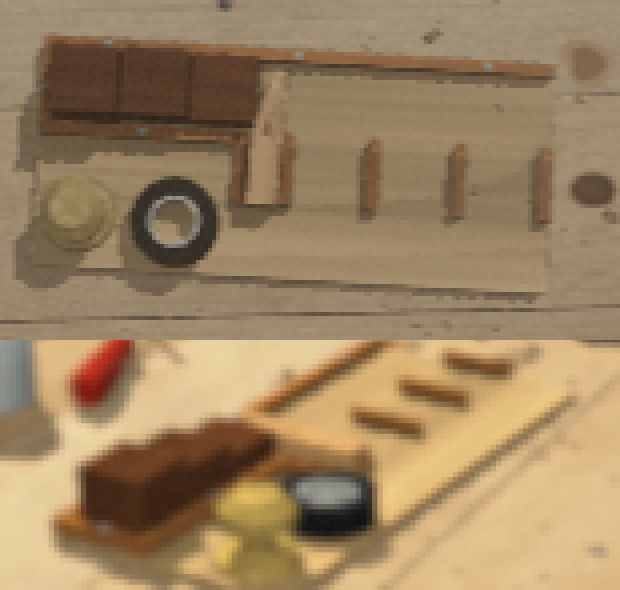

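The wedge is driven in, its nose at crop (278,73) and its butt at (262,204), against the low block. Tape, knob and row are in place. A quick numeric check of the nose and butt comes next.

```bash
python3 - <<'E'
from h import *
for c in((278,73),(262,204)):
    print(np.round(w2t(ray("top",(c[0]+.5)/4-.5+245,(c[1]+.5)/4-.5+155,.03)),1))
E
```

```text
[42.2 -6.7]
[-54.4  -0.9]
```

```bash
python3 -c "
from cell import job;print(job.job_done())"
```

```text
the job is handed in; nothing more can be done
None
```

I handed the job in at about 28 s: the blocks are in the row in order (tall, mid, low) against the stop, and the wedge went in until it stopped at about 14 N with its nose about 42 mm into the channel; the last picture showed the row, tape and knob in place, though I did not recheck the clamp, screw box or sanding block.

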